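Tuck the stencil plate into the painting jig

TASK

Fit the narrow rectangular stencil plate, the one with two windows, into the wooden painting jig over the card: take it by its handle, tilt its windowed end down and in under the jig's overhanging lip, then lower the other end until the plate lies flat on the card in the pocket, and let go. Leave the wide square stencil plate where it is.

Things in the scene. Friction and masses are not known exactly. Their poses are not given: they have to be found in the camera images.
- stencil: Plate to fit: plywood 140 (x) x 90 (y) x 6 mm thick, about 0.12 kg, two windows side by side in its -x half. Upright wooden handle bar 24 mm thick (x), 60 long (y), 55 high above the plate's top face, at x +20, y 0. Origin: centre of underside; z up. The windowed -x end goes under the lip; it starts pointing the jig's way within 40 deg. Gripped 35 mm above its top face, fingers clear the jig.
- stencil_nose (a point): Middle of the lower edge of the plate's windowed end (x -70 mm, y 0, z 0 in the stencil's frame).
- jig: Fixed wooden tray 188 (x) x 140 mm (y), origin on the table under its pocket's middle, z up. Pocket 160 x 112 mm, floor (a card) 10 mm above the table; walls 14 mm thick, 18 mm above that floor. At the -x end, towards the robot, a lip overhangs the pocket from x -80 to -48, underside 22 mm and top 30 mm above the floor. A level plate cannot enter: tilt it 12 to 20 deg.
- square_stencil: Bystander: a wide square plywood stencil plate 140 x 140 x 6 mm with one wide window and the same handle bar; too wide for the jig. Origin: centre of its underside.
There are look-alikes about, which are no part of the job. What is shaped like the jig but blue is not meant.

How it is judged:
On the way:
1. the plate's windowed end is in under the lip while the plate is tilted (x of stencil_nose in the frame of jig below -0.051 m and z of stencil_nose in the frame of jig between 0.005 and 0.032 m and angle between stencil's own z axis and vertical above 0.08 rad), for 0.05 s.
At the end, for the whole second after the job is handed in: The stencil plate lies flat in the jig's pocket, at rest: its origin within 14 mm (along) and 15 mm (across) of the pocket's middle and at the height of the pocket floor (within 4 mm), tilted less than 3.4 degrees, its windowed end under the lip by more than 3 mm (x of stencil in the frame of jig between -0.014 and 0.014 m and y of stencil in the frame of jig between -0.015 and 0.015 m and z of stencil in the frame of jig between 0.006 and 0.014 m and x of stencil_nose in the frame of jig below -0.051 m and z of stencil_nose in the frame of jig below 0.014 m and angle between stencil's own z axis and vertical below 0.06 rad and linear speed of stencil below 0.02 m/s); the robot touches nothing.
It fails at once if the square stencil plate is moved by more than 40 mm (distance of square_stencil from where it was at the start of the episode above 0.04 m).
It also fails if it takes over 38 s, if anything falls off the work surface, if the arm or the gripper's body presses on something with over 40 N, if the wrist force passes 120 N, or if a joint passes its speed limit or range.

ROBOT

A 6-joint arm with a two-finger parallel gripper is mounted at the origin on the work surface. World frame = base frame: x ahead of the robot, y to its left, z up, the work surface at z = 0. Lengths are in m, angles in rad, forces in N, time in s.
With the tool pointing down it reaches from about 0.35 to 0.975 m from the base axis. Payload 17.4 kg.
Tool frame: the origin (TCP) lies at the very end of the fingers, on their centre line; the grasp point (between the pads) lies 19 mm behind it (tcp_to_grasp is the distance from the TCP to the grasp point, in m); z points along the fingers, y is the direction in which the jaws open and shut (so a half turn about z gives the same grasp; the last joint's range is limited). The gripper opens to 85 mm and grips with 20 to 120 N. Pads are 22 mm wide; open, the fingers measure 114 mm over their backs; the gripper's body (76 mm by 85 mm) begins 54 mm behind the grasp point. The pads swing forward as they close: fully open they stand 13 mm farther back than shut.
Start: joints at [1.094, 0.116, 1.442, -0, 1.584, -0.038], TCP at [0.287, 0.611, 0.231] pointing down, gripper open.
Joint ranges: [-2.83, 2.83], [-0.83, 2.19], [0.07, 2.5], [-1.14, 4.28], [0.01, 3], [-2.97, 2.97]. Speed limits (rad/s): [1.89, 1.89, 2.22, 3.14, 3.14, 3.14].

INTERFACE

Orientations are given as a 3x3 rotation matrix whose columns are the frame's x, y, z axes.
In Python, from station import get_state, grab_frame, sign_off, tcp_to_grasp gives the robot as it stands.
- The arm moves only by the tool drive_tool, never from a script. Its argument "deltas" is a list of rows, each a list of 3 entries, a list of its own where there are three numbers: the shift along the tool's x, y, z in m, then the turn, a rotation vector about the tool's x, y, z in rad, then the opening, from 0 (shut) to 1 (fully open). In form: [[[tx, ty, tz], [rx, ry, rz], claw], ...]. A call has 1 to 8 rows; each row shifts and turns the commanded pose from where the row before left it, along the tool's axes as they then stand; what a row does not reach is not made up. A row lasts 1/8 s, in which the tool goes at most 62.5 mm and 10.7 degrees, less where a joint would pass 70% of its speed; a pose out of reach is approached as far as the arm can. A call with a gripper value outside its range is refused whole. The fingers move at their own pace and stop on an object; "force" is the grip in N (left out, the last holds). Time passes only in rows, so rows that do not move let the fingers close. It gives the time, the measured TCP pose, the force and the opening at its end, in the units of the state.
- get_state(): the state, without advancing time (a new reading comes with each control period).
- grab_frame(name): name is "scene" or "top" or "wrist"; returns a dict with "frame" (420x560x3 uint8, red, green, blue), "z_map" (420x560 float32, m along the optical axis (not along the pixel's ray), 0 where there is no reading), "intrinsics" (3x3 intrinsics, pixels), "xyz" and "rotation" of the camera in the world; the wrist camera has in their place "tool_from_camera" (4x4, takes a point from camera to tool coordinates, whose origin is the TCP and whose axes are the flange's). Camera axes: x right, y down, z forward; pixel columns grow to the right and rows downward; lengths in m; the calibration is good to about 2 mm. A picture is of the moment at which its call begins: read the wrist's pose just before it.
- sign_off(): hands the job in, once; it reports no verdict.
The state is a dict: "t": time; "joint_pos": joint angles; "dq": joint speeds; "tau": joint torques, N m; "ee_pos": TCP position; "ee_rot": TCP orientation; "contact_force": force on the tool from outside, world axes, zero at the start; "torque": the same for the moment, N m; "finger_gap": finger opening in m.
Only numpy, scipy, OpenCV 4.12 (cv2) and the standard library are available. Lean on these libraries where they do the work, as an engineer would, in place of code of your own. Each camera call takes 0.05 s, during which the arm holds its last target.

## Working session

There is one attempt and no reset: what is moved stays moved. The work goes in short steps, Python scripts to look and compute and a tool call to move; the robot and the scene stay as the last step left them, time stands still between calls to the robot, and variables do not carry over. Pictures are saved under pics/ and viewed, and the job is handed in when it is done.

Besides the shell and the picture viewer there is one more tool, called by a JSON object that holds its "fn" and its "kwargs", one argument or row to a line. drive_tool: Moves the arm, as the interface text tells. Its arguments: {"type":"object","properties":{"deltas":{"type":"array"},"force":{"type":"number"}},"required":["deltas"]}

```bash
mkdir -p pics; ls; python3 - <<'E'
from station import *
import cv2,pickle
print(get_state(), tcp_to_grasp)
for n in ("scene","top"):
    f=grab_frame(n); pickle.dump(f,open(f"{n}0.pkl","wb"))
    cv2.imwrite(f"pics/{n}0.png",f["frame"][:,:,::-1]); print(n,f["intrinsics"],f["xyz"],f["rotation"])
E
```

```text
pics
{'t': 0.0, 'joint_pos': array([ 1.09422447e+00,  1.16509653e-01,  1.44229991e+00,  1.54656371e-05,
        1.58401694e+00, -3.77918961e-02]), 'dq': array([-0.00029385, -0.00019765,  0.0019232 , -0.00046751, -0.00162572,
       -0.00132397]), 'tau': array([-5.20840276e-04, -7.31963897e+01, -6.32475901e+01, -1.52794445e-05,
        6.20728824e-03, -2.51069292e-05]), 'ee_pos': array([0.28666846, 0.61087516, 0.23052471]), 'ee_rot': array([[-9.05270716e-01,  4.24834784e-01, -5.79749584e-04],
       [ 4.24835175e-01,  9.05270063e-01, -1.08926637e-03],
       [ 6.20716993e-05, -1.23237896e-03, -9.99999239e-01]]), 'contact_force': array([ 0.11847273,  0.00677458, -0.34562228]), 'torque': array([6.48882820e-05, 1.99840808e-02, 2.75056423e-02]), 'finger_gap': 0.08548456921857486} 0.0187
scene [[494.1855515    0.         276.83136819]
 [  0.         494.1855515  207.57517179]
 [  0.           0.           1.        ]] [1.24272326 0.08892851 1.09467569] [[-0.0491678   0.79015979 -0.61092555]
 [ 0.99868719  0.04769204 -0.01869117]
 [ 0.01436727 -0.61104253 -0.79146738]]
top [[403.00892776   0.         276.05309122]
 [  0.         403.00892776 208.50740954]
 [  0.           0.           1.        ]] [0.34861645 0.06079379 0.98008382] [[ 0.02500571 -0.99644104  0.08049821]
 [-0.99968206 -0.02466344  0.00524364]
 [-0.00323962 -0.08060373 -0.99674096]]
```

View pics/scene0.png

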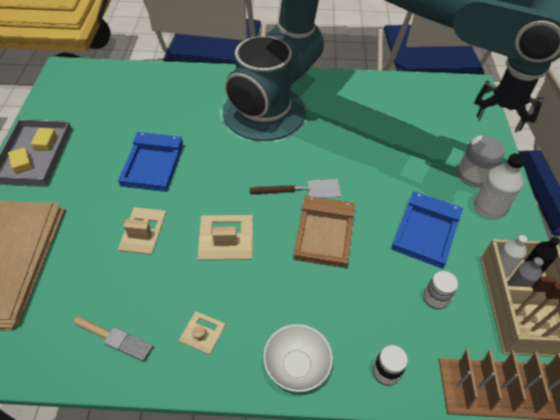

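View pics/top0.png

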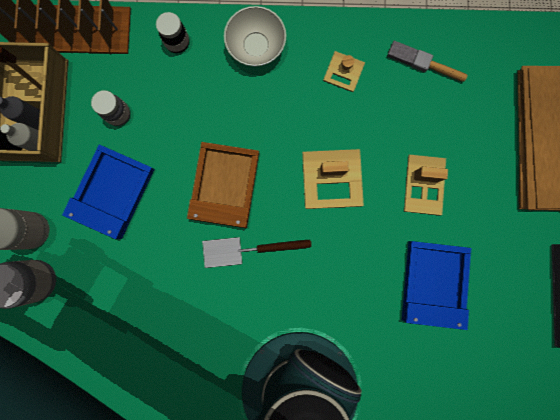

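Top view: the plates at (333,180) (wide, one window), (426,185) (narrow, two windows) and (344,72) (small). Trays: brown (224,185), blue (108,192) and (437,285). The narrow two-window plate (426,185) and the brown tray (224,185) fit the description. I'll confirm them in an enlarged crop and measure.

```bash
cat > h.py <<'E'
import numpy as np,cv2,pickle
def cloud(f):
    K=f["intrinsics"];z=f["z_map"].astype(float);v,u=np.indices(z.shape)
    c=np.stack([(u-K[0,2])/K[0,0]*z,(v-K[1,2])/K[1,1]*z,z],-1)
    return c@np.array(f["rotation"]).T+np.array(f["xyz"])
def ray(f,px,h):
    K=f["intrinsics"];px=np.atleast_2d(px).astype(float)
    d=np.c_[(px-[K[0,2],K[1,2]])/[K[0,0],K[1,1]],np.ones(len(px))]@np.array(f["rotation"]).T
    o=np.array(f["xyz"]);return o+d*((h-o[2])/d[:,2])[:,None]
E
python3 - <<'E'
from h import *
f=pickle.load(open("top0.pkl","rb"));im=f["frame"][:,:,::-1]
a=cv2.resize(im[140:230,390:465],None,fx=5,fy=5,interpolation=cv2.INTER_CUBIC)
b=cv2.resize(im[135:235,180:270],None,fx=4.5,fy=4.5,interpolation=cv2.INTER_CUBIC)
o=np.zeros((450,a.shape[1]+b.shape[1],3),np.uint8);o[:a.shape[0],:a.shape[1]]=a;o[:b.shape[0],a.shape[1]:]=b
cv2.imwrite("pics/crop1.png",o)
P=cloud(f)
print("table",np.median(P[250:300,330:390,2]))
hsv=cv2.cvtColor(np.ascontiguousarray(im),cv2.COLOR_BGR2HSV)
nongreen=~((hsv[...,0]>50)&(hsv[...,0]<100)&(hsv[...,1]>100))
for nm,(u0,u1,v0,v1),h in (("plate",(395,465,145,225),.006),("jig",(180,268,138,235),None)):
    m=np.zeros(nongreen.shape,np.uint8);m[v0:v1,u0:u1]=nongreen[v0:v1,u0:u1]*255
    cs,_=cv2.findContours(m,cv2.RETR_EXTERNAL,cv2.CHAIN_APPROX_NONE);c=max(cs,key=cv2.contourArea)
    print(nm,cv2.contourArea(c))
    ap=cv2.approxPolyDP(c,3,True)[:,0];print(ap.tolist())
    for p in ap: print(p,ray(f,p,.006 if h else .028)[0].round(4), P[p[1],p[0]].round(3))
    zz=P[...,2][m>0]; hst=np.histogram(zz,bins=np.arange(-.005,.08,.004));print(list(zip(hst[1].round(3),hst[0])))
# handle top
m=np.zeros(nongreen.shape,bool);m[145:225,395:465]=True
m&=(P[...,2]>.053)&(P[...,2]<.07);Q=P[m];print("handle",len(Q),Q.mean(0))
r=cv2.minAreaRect((Q[:,:2]*1000).astype(np.float32));print(r, cv2.boxPoints(r))
m=np.zeros(nongreen.shape,bool);m[138:235,180:268]=True
for lo,hi in((.034,.046),(.006,.014)):
    mm=m&(P[...,2]>lo)&(P[...,2]<hi)&nongreen;Q=P[mm];r=cv2.minAreaRect((Q[:,:2]*1000).astype(np.float32));print(lo,len(Q),Q.mean(0),r,cv2.boxPoints(r))
E
```

```text
table 0.0007447785283066222
plate 2131.0
[[409, 155], [404, 211], [441, 214], [447, 178], [445, 158]]
[409 155] [ 0.5667 -0.2562  0.006 ] [ 0.566 -0.255  0.01 ]
[404 211] [ 0.4289 -0.2439  0.006 ] [ 0.429 -0.245  0.004]
[441 214] [ 0.4238 -0.3333  0.006 ] [ 0.424 -0.334  0.004]
[447 178] [ 0.5121 -0.3486  0.006 ] [ 0.503 -0.326  0.061]
[445 158] [ 0.5614 -0.3442  0.006 ] [ 0.562 -0.345  0.005]
[(np.float64(-0.005), np.int64(14)), (np.float64(-0.001), np.int64(102)), (np.float64(0.003), np.int64(930)), (np.float64(0.007), np.int64(517)), (np.float64(0.011), np.int64(15)), (np.float64(0.015), np.int64(9)), (np.float64(0.019), np.int64(16)), (np.float64(0.023), np.int64(13)), (np.float64(0.027), np.int64(13)), (np.float64(0.031), np.int64(10)), (np.float64(0.035), np.int64(20)), (np.float64(0.039), np.int64(12)), (np.float64(0.043), np.int64(8)), (np.float64(0.047), np.int64(19)), (np.float64(0.051), np.int64(12)), (np.float64(0.055), np.int64(41)), (np.float64(0.059), np.int64(201)), (np.float64(0.063), np.int64(39)), (np.float64(0.067), np.int64(1)), (np.float64(0.071), np.int64(0)), 
[... 1075 characters left out ...]
227  0.06088012]
((515.2794189453125, -296.4490966796875), (60.17704772949219, 24.353336334228516), 85.00076293945312) [[ 500.5271  -325.36206]
 [ 524.7878  -327.48425]
 [ 530.03174 -267.53613]
 [ 505.77106 -265.41394]]
0.034 1175 [0.41052607 0.20104418 0.04053299] ((410.82098388671875, 201.57192993164062), (140.65618896484375, 46.16058349609375), 82.53697204589844) [[378.80154 134.8374 ]
 [424.57108 128.84177]
 [442.84042 268.30646]
 [397.0709  274.3021 ]]
0.006 2288 [0.49782279 0.19134962 0.01036918] ((474.9695739746094, 197.20086669921875), (124.31201171875, 174.62240600585938), 82.54973602294922) [[380.336   146.89085]
 [553.4842  124.24834]
 [569.60315 247.51088]
 [396.45496 270.15338]]
```

View pics/crop1.png

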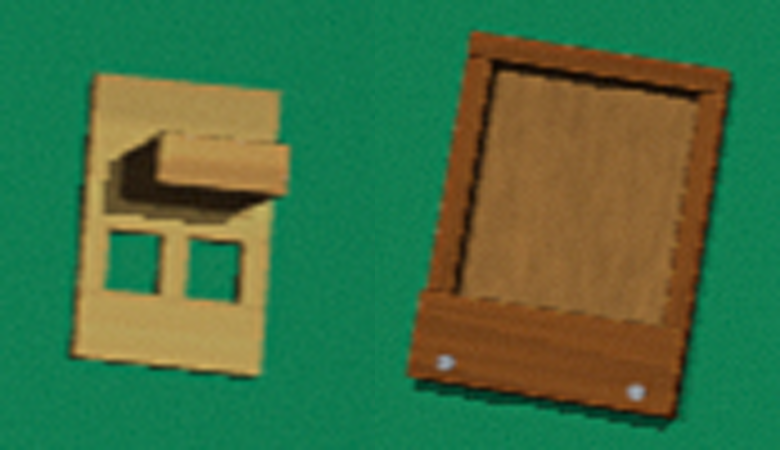

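The crop shows the narrow plate with two windows side by side at its lower (-x, robot side) end, and the brown jig with its lip also at the robot side. Measurements agree with the given sizes:

| Item | Measured | Check |
|---|---|---|
| Plate | centre (0.495, -0.294), yaw -5° | handle at (0.515, -0.296), 60×24 mm, top at 61 mm |
| Jig | origin about (0.4805, 0.193), yaw -7.5° | lip 140×46 mm at z 40 mm |

Next I move above the handle.

{"fn": "drive_tool", "kwargs": {
  "deltas": [
    [[-0.0247, -0.0302, 0], [0, 0, 0], 1],
    [[-0.0247, -0.0302, 0], [0, 0, 0], 1],
    [[-0.0247, -0.0302, 0], [0, 0, 0], 1],
    [[-0.0247, -0.0302, 0], [0, 0, 0], 1],
    [[-0.0247, -0.0302, 0], [0, 0, 0], 1],
    [[-0.0247, -0.0302, 0], [0, 0, 0], 1],
    [[-0.0247, -0.0302, 0], [0, 0, 0], 1],
    [[-0.0247, -0.0302, 0], [0, 0, 0], 1]
  ],
  "force": 60
}}

```text
t: 1.1
ee_pos: [0.363, 0.3071, 0.2311]
ee_rot: [[-0.905, 0.425, -0.0], [0.425, 0.905, -0.0], [0.0, -0.0, -1.0]]
contact_force: [0.1, 0.2, 0.1]
finger_gap: 0.0854
```

{"fn": "drive_tool", "kwargs": {
  "deltas": [
    [[-0.0247, -0.0302, 0], [0, 0, 0], 1],
    [[-0.0247, -0.0302, 0], [0, 0, 0], 1],
    [[-0.0247, -0.0302, 0], [0, 0, 0], 1],
    [[-0.0247, -0.0302, 0], [0, 0, 0], 1],
    [[-0.0247, -0.0302, 0], [0, 0, 0], 1],
    [[-0.0247, -0.0302, 0], [0, 0, 0], 1],
    [[-0.0247, -0.0302, 0], [0, 0, 0], 1],
    [[-0.0247, -0.0302, 0], [0, 0, 0], 1]
  ]
}}

```text
t: 2.1
ee_pos: [0.4393, 0.0044, 0.2312]
ee_rot: [[-0.905, 0.425, -0.0], [0.425, 0.905, -0.0], [0.0, -0.0, -1.0]]
contact_force: [0.5, 0.1, 0.1]
finger_gap: 0.0855
```

{"fn": "drive_tool", "kwargs": {
  "deltas": [
    [[-0.0247, -0.0302, 0], [0, 0, 0], 1],
    [[-0.0247, -0.0302, 0], [0, 0, 0], 1],
    [[-0.0247, -0.0302, 0], [0, 0, 0], 1],
    [[-0.0247, -0.0302, 0], [0, 0, 0], 1],
    [[-0.0247, -0.0302, 0], [0, 0, 0], 1],
    [[-0.0247, -0.0302, 0], [0, 0, 0], 1],
    [[-0.0247, -0.0302, 0], [0, 0, 0], 1],
    [[-0.0247, -0.0302, 0], [0, 0, 0], 1]
  ]
}}

```text
t: 3.1
ee_pos: [0.5156, -0.2982, 0.231]
ee_rot: [[-0.905, 0.425, -0.0], [0.425, 0.905, 0.0], [0.0, 0.0, -1.0]]
contact_force: [0.4, -0.0, 0.4]
finger_gap: 0.0853
```

{"fn": "drive_tool", "kwargs": {
  "deltas": [
    [[0, 0, 0], [0, 0, 0.1525], 1],
    [[0, 0, 0], [0, 0, 0.1525], 1],
    [[0, 0, 0], [0, 0, 0.1525], 1],
    [[0, 0, 0], [0, 0, 0.1525], 1],
    [[0, 0, 0], [0, 0, 0.1525], 1],
    [[0, 0, 0], [0, 0, 0.1525], 1],
    [[0, 0, 0], [0, 0, 0.1525], 1],
    [[0, 0, 0], [0, 0, 0.1525], 1]
  ]
}}

```text
t: 4.1
ee_pos: [0.5154, -0.2969, 0.231]
ee_rot: [[0.093, 0.996, -0.0], [0.996, -0.093, 0.0], [0.0, -0.0, -1.0]]
contact_force: [-0.2, -0.4, -0.2]
finger_gap: 0.085
```

```bash
python3 - <<'E'
from station import *
from h import *
s=get_state();f=grab_frame("wrist");cv2.imwrite("pics/w1.png",f["frame"][:,:,::-1])
T=f["tool_from_camera"];R=s["ee_rot"]@T[:3,:3];p=s["ee_rot"]@T[:3,3]+s["ee_pos"]
g=dict(f,rotation=R,xyz=p);P=cloud(g)
ok=(P[...,2]>.054)&(P[...,2]<.068)&(abs(P[...,0]-.515)<.05)&(abs(P[...,1]+.296)<.05)&(f["z_map"]>0)
Q=P[ok];print(len(Q),Q.mean(0));print(cv2.minAreaRect((Q[:,:2]*1000).astype(np.float32)))
E
```

```text
1941 [ 0.516782   -0.29509899  0.06113207]
((516.3663940429688, -296.6945495605469), (60.19701385498047, 23.461111068725586), 85.11695861816406)
```

View pics/w1.png

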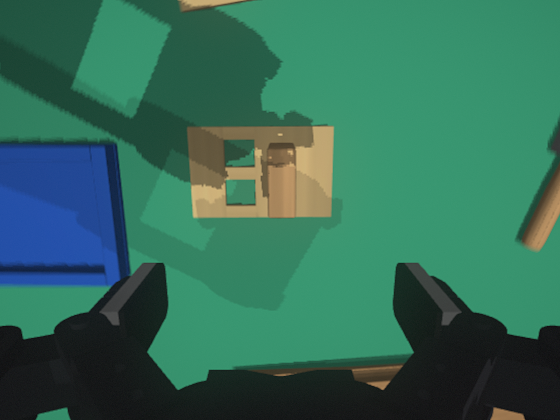

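The wrist view shows the narrow plate at (262,172), handle at (282,180) and windows on the robot side. The handle measures (0.516, -0.297), yaw -4.9°, which agrees with the top view. Descend and grip.

{"fn": "drive_tool", "kwargs": {
  "deltas": [
    [[0, 0.001, 0.03], [0, 0, 0], 1],
    [[0, 0, 0.03], [0, 0, 0], 1],
    [[0, 0, 0.03], [0, 0, 0], 1],
    [[0, 0, 0.03], [0, 0, 0], 1],
    [[0, 0, 0.03], [0, 0, 0], 1],
    [[0, 0, 0.03], [0, 0, 0], 1],
    [[0, 0, 0.018], [0, 0, 0], 1],
    [[0, 0, 0.011], [0, 0, 0], 1]
  ]
}}

```text
t: 5.15
ee_pos: [0.5164, -0.2969, 0.0216]
ee_rot: [[0.087, 0.996, -0.0], [0.996, -0.087, 0.0], [0.0, -0.001, -1.0]]
contact_force: [0.5, -0.3, 0.1]
finger_gap: 0.0854
```

{"fn": "drive_tool", "kwargs": {
  "deltas": [
    [[0, 0, 0], [0, 0, 0], 0.2],
    [[0, 0, 0], [0, 0, 0], 0],
    [[0, 0, 0], [0, 0, 0], 0],
    [[0, 0, 0], [0, 0, 0], 0],
    [[0, 0, 0], [0, 0, 0], 0],
    [[0, 0, 0], [0, 0, 0], 0],
    [[0, 0, 0], [0, 0, 0], 0],
    [[0, 0, 0], [0, 0, 0], 0]
  ],
  "force": 60
}}

```text
t: 6.15
ee_pos: [0.5169, -0.2973, 0.0232]
ee_rot: [[0.088, 0.996, 0.001], [0.996, -0.088, -0.001], [-0.001, 0.001, -1.0]]
contact_force: [0.2, 0.6, 6.4]
finger_gap: 0.0236
```

{"fn": "drive_tool", "kwargs": {
  "deltas": [
    [[0, 0, -0.012], [0, 0, 0], 0],
    [[0, 0, -0.02], [0, 0, 0], 0],
    [[0, 0, -0.028], [0, 0, 0], 0],
    [[0, 0, -0.028], [0, 0, 0], 0],
    [[0, 0, -0.028], [0, 0, 0], 0],
    [[0, 0, -0.014], [0, 0, 0], 0],
    [[0, 0, 0], [0, 0, 0.021], 0],
    [[0, 0, 0], [0, 0, 0.021], 0]
  ]
}}

```text
t: 7.15
ee_pos: [0.5161, -0.2968, 0.1512]
ee_rot: [[0.131, 0.991, -0.001], [0.991, -0.131, 0.001], [0.001, -0.001, -1.0]]
contact_force: [-0.1, -0.5, -0.9]
finger_gap: 0.0231
```

```bash
python3 - <<'E'
from station import *
from h import *
s=get_state();f=grab_frame("scene");print(s["ee_pos"],s["ee_rot"].round(3).tolist(),s["finger_gap"])
cv2.imwrite("pics/s2.png",f["frame"][:,:,::-1])
J=np.array([.4805,.193]);a=np.radians(-7.5)
t=J+.052*np.array([np.cos(a),np.sin(a)]);d=np.r_[t-s["ee_pos"][:2],0]
print("tool delta",d@s["ee_rot"])
E
```

```text
[ 0.5161217  -0.29679048  0.15117178] [[0.131, 0.991, -0.001], [0.991, -0.131, 0.001], [0.001, -0.001, -1.0]] 0.02314417722185506
tool delta [ 4.80918137e-01 -4.75763290e-02  3.47089479e-04]
```

View pics/s2.png

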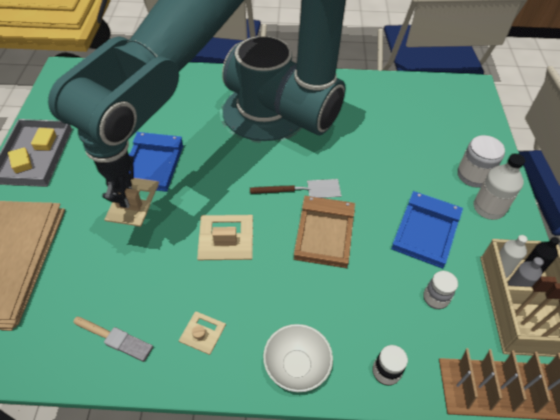

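The plate is lifted and held level at about (130,200). Carry it over and tilt.

{"fn": "drive_tool", "kwargs": {
  "deltas": [
    [[0.015, -0.0034, 0], [0, 0, 0], 0],
    [[0.035, -0.0034, 0], [0, 0, 0], 0],
    [[0.035, -0.0034, 0], [0, 0, 0], 0],
    [[0.035, -0.0034, 0], [0, 0, 0], 0],
    [[0.035, -0.0034, 0], [0, 0, 0], 0],
    [[0.035, -0.0034, 0], [0, 0, 0], 0],
    [[0.035, -0.0034, 0], [0, 0, 0], 0],
    [[0.035, -0.0034, 0], [0, 0, 0], 0]
  ]
}}

```text
t: 8.2
ee_pos: [0.5226, -0.0338, 0.1518]
ee_rot: [[0.129, 0.992, -0.001], [0.992, -0.129, 0.0], [0.0, -0.001, -1.0]]
contact_force: [1.0, -0.7, -1.6]
finger_gap: 0.0231
```

{"fn": "drive_tool", "kwargs": {
  "deltas": [
    [[0.035, -0.0034, 0], [0, 0, 0], 0],
    [[0.035, -0.0034, 0], [0, 0, 0], 0],
    [[0.035, -0.0034, 0], [0, 0, 0], 0],
    [[0.035, -0.0034, 0], [0, 0, 0], 0],
    [[0.035, -0.0034, 0], [0, 0, 0], 0],
    [[0.03, -0.0034, 0], [0, 0, 0], 0],
    [[0.016, -0.0034, 0], [0, 0, 0], 0],
    [[0, 0, 0], [0, 0, 0], 0]
  ]
}}

```text
t: 9.2
ee_pos: [0.5277, 0.1872, 0.1519]
ee_rot: [[0.128, 0.992, -0.001], [0.992, -0.128, -0.0], [-0.0, -0.001, -1.0]]
contact_force: [0.5, -0.7, -0.8]
finger_gap: 0.0233
```

{"fn": "drive_tool", "kwargs": {
  "deltas": [
    [[0, 0, 0], [-0.056, 0, 0], 0],
    [[0, 0, 0], [-0.056, 0, 0], 0],
    [[0, 0, 0], [-0.056, 0, 0], 0],
    [[0, 0, 0], [-0.056, 0, 0], 0],
    [[0, 0, 0], [-0.056, 0, 0], 0],
    [[0, 0, 0], [0, 0, 0], 0]
  ]
}}

```text
t: 9.95
ee_pos: [0.5277, 0.1858, 0.1522]
ee_rot: [[0.13, 0.953, 0.274], [0.992, -0.125, -0.036], [-0.0, 0.276, -0.961]]
contact_force: [0.2, 0.4, -1.0]
finger_gap: 0.0235
```

```bash
cat > m.py <<'E'
from station import *
from h import *
import sys
s=get_state();R=s["ee_rot"];p=s["ee_pos"];n=sys.argv[1]
fs={k:grab_frame(k) for k in("top","scene","wrist")}
T=fs["wrist"]["tool_from_camera"];fs["wrist"]["rotation"]=R@T[:3,:3];fs["wrist"]["xyz"]=R@T[:3,3]+p
pickle.dump((s,fs),open(n+".pkl","wb"))
for k,f in fs.items(): cv2.imwrite(f"pics/{n}_{k}.png",f["frame"][:,:,::-1])
a=np.radians(-7.5);JR=np.array([[np.cos(a),-np.sin(a),0],[np.sin(a),np.cos(a),0],[0,0,1]]);J=np.array([.4805,.193,0])
print("t",s["t"],"TCP jig",((p-J)@JR).round(4),"f",s["contact_force"].round(1),"gap",s["finger_gap"])
for nm,o in(("origin",(0,-.020,.0225)),("nose",(0,-.09,.0225)),("tail",(0,.05,.0225))):
    print(nm,((p+R@o-J)@JR).round(4))
print("tool axes in jig",(JR.T@R).round(3).tolist())
E
python3 m.py a
```

```text
t 9.95 TCP jig [ 0.0478 -0.001   0.1522] f [ 0.2  0.4 -1. ] gap 0.02347740419409129
origin [ 0.0347 -0.001   0.1251]
nose [-0.0325 -0.001   0.1057]
tail [ 0.102  -0.0009  0.1444]
tool axes in jig [[-0.001, 0.961, 0.276], [1.0, 0.001, -0.0], [-0.0, 0.276, -0.961]]
```

View pics/a_wrist.png

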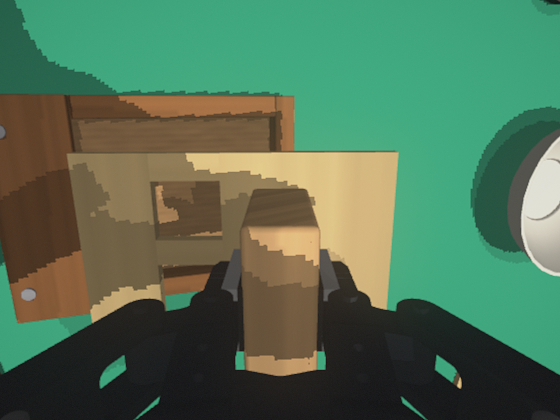

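View pics/a_scene.png

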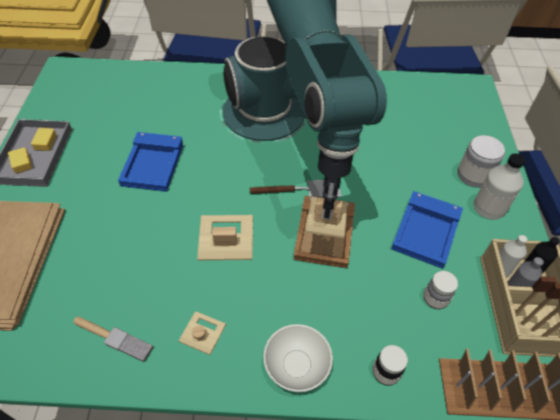

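The wrist view shows the plate held by the handle (281,280), windows at the lip side, with the jig below left and the lip's screws at (2,132) and (28,295). I'll check the plate-in-hand and jig poses from this cloud.

```bash
cat > c.py <<'E'
from h import *
import sys
s,fs=pickle.load(open(sys.argv[1]+".pkl","rb"));R=s["ee_rot"];p=s["ee_pos"]
f=fs["wrist"];P=cloud(f);V=f["z_map"]>0
T=(P-p)@R
hsv=cv2.cvtColor(f["frame"],cv2.COLOR_RGB2HSV)
# plate top face in tool coords
m=V&(abs(T[...,2]-.0165)<.006)&(T[...,1]>-.12)&(T[...,1]<.08)&(abs(T[...,0])<.06)
Q=T[m];Q0=Q[abs(Q[:,1]-0)>.03]
A=np.c_[Q0[:,:2],np.ones(len(Q0))];c=np.linalg.lstsq(A,Q0[:,2],rcond=None)[0];print("plate plane z=ax+by+c",c.round(4),len(Q))
print("y range",np.percentile(Q[:,1],[.2,99.8]),"x range",np.percentile(Q[:,0],[.2,99.8]))
a=np.radians(-7.5);JR=np.array([[np.cos(a),-np.sin(a),0],[np.sin(a),np.cos(a),0],[0,0,1]]);J=np.array([.4805,.193,0])
for nm in("wrist","top"):
    f=fs[nm];G=(cloud(f)-J)@JR;W=f["z_map"]>0
    L=G[W&(abs(G[...,2]-.04)<.004)&(G[...,0]<-.03)&(G[...,0]>-.11)&(abs(G[...,1])<.09)]
    F=G[W&(abs(G[...,2]-.028)<.004)&(G[...,0]>.06)&(G[...,0]<.11)&(abs(G[...,1])<.09)]
    for n_,X in(("lip",L),("farwall",F)):
        if len(X)>20: print(nm,n_,len(X),"x",np.percentile(X[:,0],[2,98]).round(4),"y",np.percentile(X[:,1],[1,99]).round(4),"z",X[:,2].mean().round(4))
E
python3 c.py a
```

```text
plate plane z=ax+by+c [0.0003 0.0004 0.0171] 31284
y range [-0.08956839  0.05017415] x range [-0.03128264  0.04556909]
wrist lip 16589 x [-0.0912 -0.0496] y [-0.0683  0.0682] z 0.0401
wrist farwall 1680 x [0.0609 0.0938] y [0.0328 0.0699] z 0.0281
top lip 686 x [-0.0925 -0.0487] y [-0.021   0.0684] z 0.0404
top farwall 136 x [0.0616 0.0941] y [-0.0703 -0.0344] z 0.0283
```

Everything agrees to about 1 mm: plate edges at -0.0896 and +0.0502 in the tool frame, lip edge at -0.049. Lower the nose in front of the lip.

{"fn": "drive_tool", "kwargs": {
  "deltas": [
    [[0.001, -0.0035, 0.0122], [0, 0, 0], 0],
    [[0, -0.0035, 0.0122], [0, 0, 0], 0],
    [[0, -0.0035, 0.0122], [0, 0, 0], 0],
    [[0, -0.0035, 0.0122], [0, 0, 0], 0],
    [[0, -0.0035, 0.0122], [0, 0, 0], 0],
    [[0, -0.0035, 0.0122], [0, 0, 0], 0],
    [[0, -0.0035, 0.0122], [0, 0, 0], 0],
    [[0, 0, 0], [0, 0, 0], 0]
  ]
}}

```text
t: 11.1
ee_pos: [0.528, 0.1873, 0.0622]
ee_rot: [[0.13, 0.953, 0.272], [0.992, -0.124, -0.036], [-0.001, 0.275, -0.961]]
contact_force: [-0.2, 0.1, -1.3]
finger_gap: 0.0232
```

```bash
python3 m.py b; python3 c.py b
```

```text
t 11.1 TCP jig [0.0478 0.0006 0.0622] f [-0.2  0.1 -1.3] gap 0.02319108056677449
origin [0.0347 0.0006 0.0351]
nose [-0.0326  0.0005  0.0158]
tail [0.102  0.0006 0.0543]
tool axes in jig [[-0.001, 0.961, 0.275], [1.0, 0.001, -0.001], [-0.001, 0.275, -0.961]]
plate plane z=ax+by+c [-0.0013  0.0003  0.0171] 33099
y range [-0.11313659  0.05020169] x range [-0.05829843  0.05976414]
wrist lip 7635 x [-0.0637 -0.0475] y [-0.04    0.0643] z 0.0388
wrist farwall 2700 x [0.0608 0.0932] y [0.0441 0.0696] z 0.0266
top lip 654 x [-0.0926 -0.0495] y [-0.0321  0.0666] z 0.0405
top farwall 119 x [0.0613 0.0939] y [-0.0705 -0.0433] z 0.0282
```

View pics/b_wrist.png

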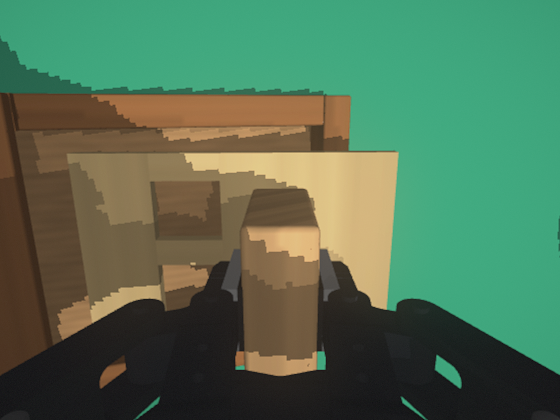

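The nose (left end, around (80,240)) is inside the pocket, short of the lip. Slide it under.

{"fn": "drive_tool", "kwargs": {
  "deltas": [
    [[0, -0.0064, -0.0015], [0, 0, 0], 0],
    [[0, -0.0064, -0.0015], [0, 0, 0], 0],
    [[0, -0.0064, -0.0015], [0, 0, 0], 0],
    [[0, -0.0064, -0.0015], [0, 0, 0], 0],
    [[0, -0.0064, -0.0015], [0, 0, 0], 0],
    [[0, -0.0064, -0.0015], [0, 0, 0], 0],
    [[0, 0, 0], [0, 0, 0], 0],
    [[0, 0, 0], [0, 0, 0], 0]
  ]
}}

```text
t: 12.25
ee_pos: [0.4895, 0.1927, 0.0616]
ee_rot: [[0.13, 0.953, 0.274], [0.992, -0.125, -0.036], [0.0, 0.277, -0.961]]
contact_force: [0.4, 0.6, -0.8]
finger_gap: 0.0236
```

```bash
python3 m.py c; python3 c.py c
```

```text
t 12.25 TCP jig [0.009  0.0008 0.0616] f [ 0.4  0.6 -0.8] gap 0.02362615889085863
origin [-0.004   0.0008  0.0345]
nose [-0.0713  0.0008  0.0151]
tail [0.0633 0.0009 0.0538]
tool axes in jig [[-0.001, 0.961, 0.277], [1.0, 0.001, 0.0], [0.0, 0.277, -0.961]]
plate plane z=ax+by+c [ 0.0058 -0.0026  0.0172] 22910
y range [-0.06385684  0.05024821] x range [-0.02661504  0.05962821]
wrist lip 30242 x [-0.0915 -0.0479] y [-0.0467  0.0691] z 0.0404
wrist farwall 5399 x [0.062  0.0941] y [-0.0457  0.0699] z 0.0283
top lip 28 x [-0.0926 -0.0482] y [-0.0706  0.0018] z 0.0403
top farwall 433 x [0.0622 0.094 ] y [-0.0698  0.0682] z 0.0282
```

View pics/c_wrist.png

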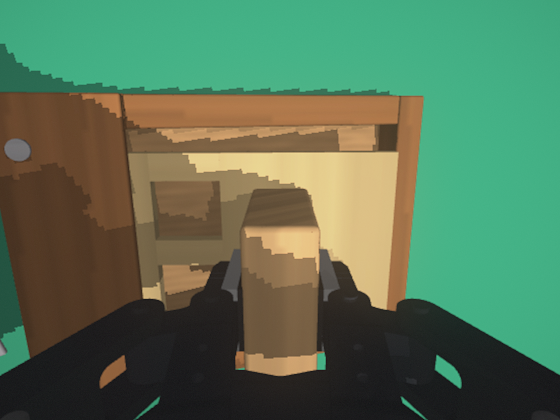

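The nose is under the lip (jig x -0.071, z 0.015, tilt 0.28 rad), with no contact. Rotate about the nose to lower the tail.

{"fn": "drive_tool", "kwargs": {
  "deltas": [
    [[0, 0.0007, 0.0036], [0.035, 0, 0], 0],
    [[0, 0.0007, 0.0036], [0.035, 0, 0], 0],
    [[0, 0.0007, 0.0036], [0.035, 0, 0], 0],
    [[0, 0.0007, 0.0036], [0.035, 0, 0], 0],
    [[0, 0.0007, 0.0036], [0.035, 0, 0], 0],
    [[0, 0.0007, 0.0036], [0.035, 0, 0], 0],
    [[0, 0, 0], [0, 0, 0], 0]
  ]
}}

```text
t: 13.28
ee_pos: [0.4978, 0.1914, 0.0407]
ee_rot: [[0.13, 0.989, 0.068], [0.992, -0.13, -0.009], [-0.0, 0.069, -0.998]]
contact_force: [0.7, 0.2, -1.3]
finger_gap: 0.0236
```

```bash
python3 m.py d; python3 c.py d
```

```text
t 13.275 TCP jig [0.0174 0.0007 0.0407] f [ 0.7  0.2 -1.3] gap 0.023557916698614293
origin [-0.0011  0.0006  0.0169]
nose [-0.0709  0.0006  0.0121]
tail [0.0688 0.0007 0.0217]
tool axes in jig [[-0.0, 0.998, 0.069], [1.0, 0.0, -0.0], [-0.0, 0.069, -0.998]]
plate plane z=ax+by+c [-0.008   0.0051  0.0174] 33792
y range [-0.07052344  0.07623371] x range [-0.05710103  0.05983627]
wrist lip 28219 x [-0.0903 -0.047 ] y [-0.0432  0.0692] z 0.04
wrist farwall 11600 x [0.0606 0.0942] y [-0.0241  0.0694] z 0.0274
top lip 516 x [-0.0897 -0.0478] y [-0.0326  0.0682] z 0.0404
top farwall 113 x [0.0614 0.0938] y [-0.0706 -0.0426] z 0.0283
```

{"fn": "drive_tool", "kwargs": {
  "deltas": [
    [[0, 0, 0.0036], [0.0345, 0, 0], 0],
    [[0, 0, 0.0036], [0.0345, 0, 0], 0],
    [[0, 0, 0.0006], [0, 0, 0], 0],
    [[0, 0, 0], [0, 0, 0], 0]
  ]
}}

```text
t: 13.92
ee_pos: [0.4981, 0.1915, 0.0333]
ee_rot: [[0.13, 0.992, 0.001], [0.992, -0.13, -0.0], [-0.0, 0.001, -1.0]]
contact_force: [1.0, 2.2, -0.7]
finger_gap: 0.0233
```

```bash
python3 m.py e
```

```text
t 13.925 TCP jig [0.0177 0.0008 0.0333] f [ 1.   2.2 -0.7] gap 0.023323208246779376
origin [-0.0023  0.0008  0.0107]
nose [-0.0723  0.0007  0.0107]
tail [0.0677 0.0008 0.0108]
tool axes in jig [[-0.001, 1.0, 0.001], [1.0, 0.001, -0.0], [-0.0, 0.001, -1.0]]
```

View pics/e_wrist.png

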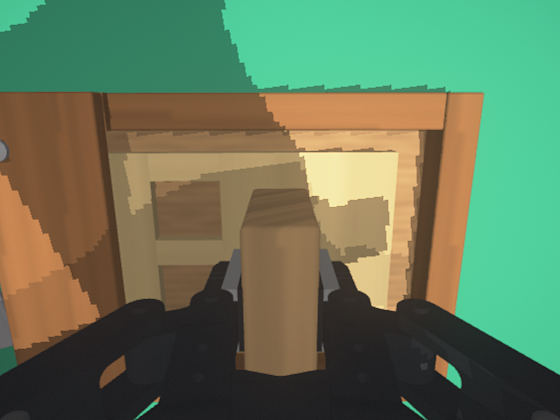

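The plate lies inside the pocket with even gaps and its windowed end under the lip, computed about 0.7 mm above the floor. Settle, release to a part opening and withdraw.

{"fn": "drive_tool", "kwargs": {
  "deltas": [
    [[0, 0, 0.0006], [0, 0, 0], 0],
    [[0, 0, 0], [0, 0, 0], 0.3],
    [[0, 0, 0], [0, 0, 0], 0.45],
    [[0, 0, 0], [0, 0, 0], 0.6],
    [[0, 0, 0], [0, 0, 0], 0.6],
    [[0, 0, 0], [0, 0, 0], 0.6],
    [[0, 0, 0], [0, 0, 0], 0.6]
  ]
}}

```text
t: 14.95
ee_pos: [0.498, 0.1915, 0.0328]
ee_rot: [[0.13, 0.992, 0.001], [0.992, -0.13, -0.0], [-0.0, 0.001, -1.0]]
contact_force: [-0.4, 0.4, -1.0]
finger_gap: 0.051
```

{"fn": "drive_tool", "kwargs": {
  "deltas": [
    [[0, 0, -0.01], [0, 0, 0], 0.6],
    [[0, 0, -0.02], [0, 0, 0], 0.6],
    [[0, 0, -0.03], [0, 0, 0], 0.6],
    [[0, 0, -0.03], [0, 0, 0], 0.6],
    [[0, 0, -0.03], [0, 0, 0], 0.6],
    [[0, 0, -0.03], [0, 0, 0], 0.6],
    [[0, 0, -0.02], [0, 0, 0], 0.6],
    [[0, 0, 0], [0, 0, 0], 0.6]
  ]
}}

```text
t: 15.95
ee_pos: [0.4982, 0.1917, 0.2047]
ee_rot: [[0.13, 0.992, 0.004], [0.992, -0.13, 0.001], [0.001, 0.003, -1.0]]
contact_force: [0.7, -0.2, -1.0]
finger_gap: 0.051
```

```bash
python3 m.py g; python3 - <<'E'
from h import *
s,fs=pickle.load(open("g.pkl","rb"))
a=np.radians(-7.5);JR=np.array([[np.cos(a),-np.sin(a),0],[np.sin(a),np.cos(a),0],[0,0,1]]);J=np.array([.4805,.193,0])
f=fs["wrist"];G=(cloud(f)-J)@JR;V=f["z_map"]>0
H=G[V&(G[...,2]>.064)&(G[...,2]<.08)&(abs(G[...,0])<.06)&(abs(G[...,1])<.06)]
print("handle",len(H),H.mean(0),cv2.minAreaRect((H[:,:2]*1000).astype(np.float32)))
m=V&(abs(G[...,2]-.016)<.0035)&(abs(G[...,0])<.078)&(abs(G[...,1])<.044)
Q=G[m];c=np.linalg.lstsq(np.c_[Q[:,:2],np.ones(len(Q))],Q[:,2],rcond=None)[0];print("plane",c,len(Q))
E
```

```text
t 15.95 TCP jig [0.0177 0.001  0.2047] f [ 0.7 -0.2 -1. ] gap 0.050964091024820024
origin [-0.0022  0.001   0.1821]
nose [-0.0722  0.0009  0.1819]
tail [0.0678 0.0011 0.1824]
tool axes in jig [[-0.001, 1.0, 0.003], [1.0, 0.001, 0.001], [0.001, 0.003, -1.0]]
handle 2507 [0.01893129 0.00372366 0.07360697] ((18.94059181213379, 2.342754364013672), (59.45285415649414, 23.860950469970703), 89.39433288574219)
plane [0.00298112 0.00218194 0.01739114] 8802
```

View pics/g_wrist.png

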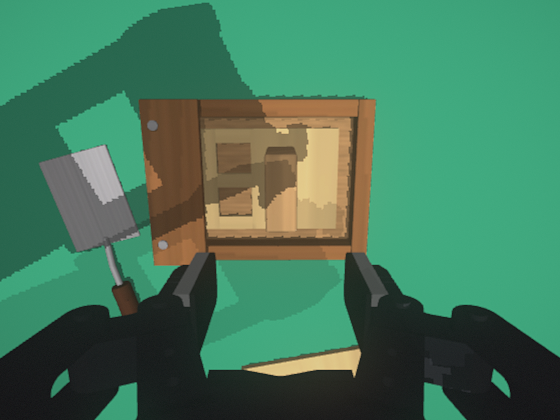

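View pics/g_scene.png

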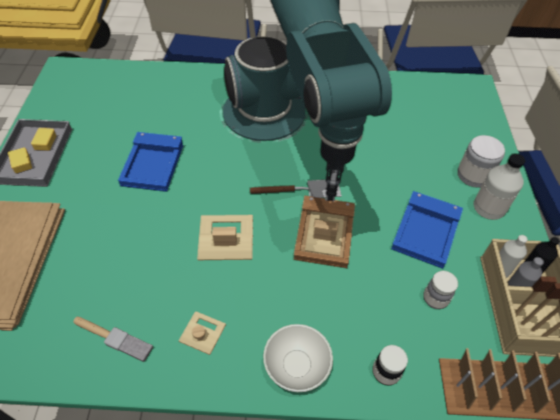

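The plate sits in the pocket (wrist view around (277,180)), and the square plate (226,237) hasn't moved. The handle top reads 0.0736 where 0.071 is expected, so I'll check for a depth bias against the walls and the top camera.

```bash
python3 - <<'E'
from h import *
s,fs=pickle.load(open("g.pkl","rb"))
a=np.radians(-7.5);JR=np.array([[np.cos(a),-np.sin(a),0],[np.sin(a),np.cos(a),0],[0,0,1]]);J=np.array([.4805,.193,0])
for k in fs:
    f=fs[k];G=(cloud(f)-J)@JR;V=f["z_map"]>0;x,y,z=G[...,0],G[...,1],G[...,2]
    def md(n,m):
        m=m&V
        if m.sum()>5: print(k,n,m.sum(),np.median(z[m]).round(4))
    md("lip",(x>-.088)&(x<-.055)&(abs(y)<.06)&(z>.03)&(z<.05))
    md("far wall",(x>.083)&(x<.091)&(abs(y)<.06))
    md("sidewall",(abs(x)<.06)&(abs(abs(y)-.063)<.004)&(z>.02))
    md("table",(x>.11)&(x<.16)&(abs(y)<.06))
    md("plate tail",(x>.04)&(x<.062)&(abs(y)<.035)&(z<.03))
    md("plate nose side",(x>-.044)&(x<-.034)&(abs(y)<.035)&(z<.03))
    md("plate +y edge",(abs(x)<.06)&(y>.035)&(y<.042)&(z<.03));md("plate -y edge",(abs(x)<.06)&(y<-.035)&(y>-.042)&(z<.03))
    md("handle",(abs(x-.019)<.01)&(abs(y)<.025)&(z>.06)&(z<.085))
E
```

```text
top lip 26 0.0402
top far wall 42 0.0293
top sidewall 730 0.5446
top table 359 0.0
top plate tail 97 0.0163
top plate nose side 38 0.0152
top plate +y edge 35 0.0164
top handle 140 0.0714
scene lip 419 0.0399
scene far wall 409 0.4777
scene sidewall 615 0.4985
scene table 823 -0.0003
scene plate tail 192 0.0156
scene plate nose side 72 0.0146
scene plate +y edge 99 0.0154
scene plate -y edge 96 0.0159
scene handle 132 0.0705
wrist lip 5712 0.0426
wrist far wall 1289 0.031
wrist sidewall 2595 0.031
wrist table 6857 0.0031
wrist plate tail 1929 0.0189
wrist plate nose side 936 0.0184
wrist plate +y edge 1016 0.0188
wrist plate -y edge 649 0.0187
wrist handle 1746 0.0738
```

The wrist camera reads about 2.6 mm high everywhere, including the table at 0.003, so that is a bias. The fixed cameras put the plate top at 0.015–0.016, flat, and the handle top at 0.071. Handing in.

```bash
python3 -c "
from station import *
print(sign_off())"
```

```text
the job is handed in; nothing more can be done
None
```

The narrow two-window stencil is lying flat on the card in the brown jig, with its windowed end under the lip, and the job is handed in at about 16 s. I gripped it by the handle, tilted it 16° nose-down, slid the nose under the lip, rotated it flat about the nose, let go and withdrew upward.

- **Under the lip:** while tilted at 0.28 rad, the nose was at jig x -0.071, z 0.015 m.
- **Final position:** the plate's origin is about 1–2 mm from the pocket's middle both along and across, with the nose at about -0.071 m.
- **Height and tilt:** the top and scene cameras put the plate's top face at 0.015–0.016 m, level to about 1 mm, and the handle top at 0.071 m as expected.
- **Clearances:** contact forces at the checks stayed within about 7 N. The gripper ended clear above the jig, and the square plate looks unmoved in the picture, though I did not measure it.
- **Disagreement:** in the last check the wrist camera read about 2.6 mm high on everything, including the table and walls. I treated that as a calibration offset and relied on the two fixed cameras for height.

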